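# Weigh down the gauge block and draw the plug gauge to its groove

## Task

The light gauge block must not creep while its plug gauge is drawn: first lay the large steel disc centred on the block's round rubber pad and the small disc centred on top of it. Then take the plug gauge by its head and draw it straight up partway out of its bore until the whole groove on its shank shows just above the mouth of the bore (lower edge of the groove no more than about 15 mm above it), and finish still holding it there, upright in the bore, with the block standing flat where it was. Never pull the gauge right out, and leave the other things where they are.

Things in the scene. Friction and masses are not known exactly. Their poses are not given: they have to be found in the camera images.
- gauge_block: Loose block, 0.5 kg: aluminium foot plate 220 x 100 x 8 mm flat on the worktop, a round black rubber pad (70 mm across, 3 mm high) near one end, a steel block (50 x 50 mm, top 78 mm above the worktop) near the other. Origin: centre of the plate's underside; x along the plate from pad to steel block, z up. Pad centre at x = -65 mm, bore axis at x = +60 mm, y = 0.
- pad_top (a point): Centre of the rubber pad's upper face, 11 mm above the worktop; axes as gauge_block.
- bore_mouth (a point): Centre of the bore's mouth in the top of the steel block, 78 mm above the worktop; axes as gauge_block. The blind bore is 17 mm wide and 62 mm deep, straight down.
- plug_gauge: Loose steel plug gauge, 0.13 to 0.21 kg, standing on the floor of the bore: shank 16 mm thick, 74 mm long, then a knurled round head 26 mm thick, 40 mm long (12 to 52 mm above the bore's mouth at the start). Origin: centre of its foot; z along the rod to the head. Slides in the bore with about 1 mm of play; falls back if let go.
- groove (a point): Point on the gauge's axis at the lower edge of its turned groove (4 mm wide, 2 mm deep), 34 mm above the foot; at the start hidden 28 mm below the bore's mouth.
- foot (a point): Centre of the gauge's foot (lower end), at the start 62 mm below the bore's mouth.
- head (a point): Centre of the gauge's head, 94 mm above the foot; the place to grip, from above.
- disc_large: Large flat steel disc, 64 mm across, 14 mm thick, about 0.34 kg, lying loose on the worktop. Origin: centre of its underside; z up.
- disc_small: Small flat steel disc, 48 mm across, 14 mm thick, about 0.19 kg, lying loose on the worktop. Origin: centre of its underside; z up.
- loupe: Bystander: black stand loupe, 41 mm across, 40 mm high. Origin: centre of its underside.
- sample_castle_08: Bystander: turned aluminium hollow sample, 43 mm across, 48 mm high. Origin: centre of its underside.
- sample_castle_15: Bystander: turned aluminium hollow sample, 42 mm across, 40 mm high. Origin: centre of its underside.
Not all that is in view belongs to the job. What is shaped like the disc_small but yellow is not meant. Leave any turquoise look-alike of the plug_gauge alone.

How it is judged:
By the outcome, as a careful person would: the job done as asked, in the order asked, and still so for the second after the job is handed in, while the arm keeps its last pose, push and grip.
It also fails if it takes over 61 s, if anything falls off the work surface, if the arm or the gripper's body presses on something with over 40 N, if the wrist force passes 120 N, or if a joint passes its speed limit or range.

## Robot

A 6-joint arm with a two-finger parallel gripper is mounted at the origin on a cart in front of the work surface, level with it; the furniture and walls round the work are solid. World frame = base frame: x ahead of the robot, y to its left, z up, the work surface at z = 0. Lengths are in mm, angles in degrees, forces in N, time in s.
With the tool pointing down it reaches from about 350 to 850 mm from the base axis. Payload 8.1 kg.
Tool frame: the origin (TCP) lies midway between the tips of the shut fingers; the grasp point (between the pads) lies 19 mm behind it; z points along the fingers, y is the line along which they close (so a half turn about z gives the same grasp; the last joint's range is limited). The gripper opens to 85 mm and grips with 20 to 120 N. Pads are 22 mm wide; open, the fingers measure 114 mm over their backs; the gripper's body (76 mm by 85 mm) begins 54 mm behind the grasp point. The pads swing forward as they close: fully open they stand 13 mm farther back than shut.
Start: joints at [-74.909, 7.471, 85.268, -0, 87.261, -4.893], TCP at [205.082, -563.867, 231.292] pointing down, gripper open.
Joint ranges: [-169.43, 169.43], [-51.17, 129.36], [1.28, 143.12], [-76.62, 256.62], [0, 156.53], [-152.29, 152.29]. Speed limits (degrees/s): [136.94, 136.94, 159.86, 180, 180, 180].

## Interface

Orientations are given as [roll, pitch, yaw] about the fixed x, y, z axes, in that order (R = Rz(yaw) Ry(pitch) Rx(roll)).
In Python, from bench import sense, snapshot, camera_params, hand_in, masks_of, pinpoint gives the robot as it stands.
- The arm moves only by the tool step_arm, never from a script. Its argument "targets" is a list of rows, each an object with "angular": the turn, a rotation vector about the tool's x, y, z scaled (see below), a list of three; "dp": the shift along the tool's x, y, z scaled (see below), a list of three; "fingers": the closure, from 0 (fully open) to 1 (shut). A call has exactly 8 rows; each row is the pose to reach, as a shift and turn from the pose commanded when the call began, along the tool's axes at that moment, turning the shorter way round; what a row does not reach only later rows make up. The controller multiplies each number of a shift by 0.2 m and each number of a turn by 180 degrees. A row lasts 1/8 s, in which the tool goes at most 62.5 mm and 10.7 degrees, less where a joint would pass 70% of its speed; a pose out of reach is approached as far as the arm can. A call with a number of a shift or a turn outside -1 to 1 is refused whole. A call with a gripper value outside its range is refused whole. The fingers move at their own pace and stop on an object; "newtons" is the grip in N (left out, the last holds). Time passes only in rows, so rows that repeat a pose let the fingers close, or fill a call up. It gives the time, the measured TCP pose, the force, the opening and the grip force at its end, in the units of the state.
- sense(): the state, without advancing time (a new reading comes with each control period).
- snapshot(name): name is "scene" or "top" or "wrist"; returns the picture (384x512x3 uint8, blue, green, red); there is no depth.
- camera_params(name): a dict with "vfov" (degrees; the focal length in pixels is half the picture's height over the tangent of half this angle, whatever the lens; pixels are square), "cx", "cy" (the principal point, pixels), "R" (3x3) and "t" (3): a world point X has camera coordinates R X + t. Camera axes: x right, y down, z forward; pixel columns grow to the right and rows downward; lengths in mm; the calibration is good to about 2 mm. A picture is of the moment at which its call begins: read the wrist's pose just before it. camera_params takes no time and is no camera call; for the wrist camera it gives the pose at the moment of the call.
- hand_in(): hands the job in; it is judged then, once.
Trained networks look in the newest picture that a camera, given by its name, has taken for a name from the list of things; names that differ only in an ending like _2 or _b are one class to them, and where a whole thing is asked for, a point or a joint stands for the part that bears it (a point fixed in the world has none). Each returns a list of dicts, best first, with "conf" (0 to 1); they miss things now and then, are a little off and sometimes report something else, mostly with a low value. They report only what shows in the picture. A call takes as long as a camera call. They do not tell look-alikes from the thing itself.
- masks_of(camera, label): "pixels" (384x512 bool, what is visible of it) and "at" ([column, row] in pixels, amid what is visible of it).
- pinpoint(camera, label): "at" ([column, row] in pixels: a listed point, or the origin of a listed thing).
The state is a dict: "time": time; "joint_pos": joint angles; "qd": joint speeds; "joint_efforts": joint torques, N m; "tool_pos": TCP position; "tcp_rot": TCP orientation; "ft_force": force on the tool from outside, world axes, zero at the start; "wrist_torque": the same for the moment, N m; "finger_gap": finger opening in mm; "grip_force": force on a finger pad.
Only numpy, scipy, OpenCV 4.12 (cv2) and the standard library are available. Lean on these libraries where they do the work, as an engineer would, in place of code of your own. Each camera call takes 0.05 s, during which the arm holds its last target. There are 200 camera calls.

## Working session

There is one attempt and no reset: what is moved stays moved. The work goes in short steps, Python scripts to look and compute and a tool call to move; the robot and the scene stay as the last step left them, time stands still between calls to the robot, and variables do not carry over. Pictures are saved under pics/ and viewed, at most 11 in all, crops included, and the job is handed in when it is done.

Besides the shell and the picture viewer there is one more tool, called after ">>>" as name(argument=value, ...), one argument or row to a line, values as JSON. step_arm: Moves the arm, as the interface text tells. Its arguments: {"type":"object","properties":{"targets":{"type":"array","items":{"type":"object","properties":{"angular":{"type":"array","items":{"type":"number","minimum":-1,"maximum":1}},"dp":{"type":"array","items":{"type":"number","minimum":-1,"maximum":1}},"fingers":{"type":"number"}}}},"newtons":{"type":"number"}},"required":["targets"]}

```bash
mkdir -p pics
cat > h.py <<'E'
import numpy as np,cv2
from bench import *
def ray(cam,px,P=None):
    P=P or camera_params(cam); f=192/np.tan(np.radians(P['vfov']/2)); R=np.array(P['R']);t=np.array(P['t'])
    d=R.T@np.array([(px[0]-P['cx'])/f,(px[1]-P['cy'])/f,1]); return -R.T@t,d
def onz(cam,px,z,P=None):
    o,d=ray(cam,px,P); return o+d*(z-o[2])/d[2]
def proj(cam,X,P=None):
    P=P or camera_params(cam); f=192/np.tan(np.radians(P['vfov']/2)); c=np.array(P['R'])@np.array(X)+np.array(P['t']); return [P['cx']+f*c[0]/c[2],P['cy']+f*c[1]/c[2]]
E
python3 - <<'E'
from h import *
a=snapshot('scene');b=snapshot('top')
cv2.imwrite('pics/s.png',a);cv2.imwrite('pics/t.png',b)
Z=dict(gauge_block=0,pad_top=11,bore_mouth=78,plug_gauge=16,head=110,disc_large=0,disc_small=0,loupe=0,sample_castle_08=0,sample_castle_15=0)
for c in('top','scene'):
  for n,z in Z.items():
    for r in pinpoint(c,n)[:3]:
      print(c,n,round(r['conf'],2),np.round(r['at']),np.round(onz(c,r['at'],z)))
s=sense();print(s)
for c in('top','scene'):print(c,camera_params(c)['vfov'],ray(c,(256,192)))
E
```

```text
top gauge_block 0.94 [243. 216.] [456.  32.   0.]
top pad_top 0.83 [249. 198.] [517.  12.  11.]
top bore_mouth 0.68 [236. 236.] [389.  51.  78.]
top plug_gauge 0.65 [235. 229.] [411.  58.  16.]
top plug_gauge 0.62 [203. 247.] [353. 163.  16.]
top head 0.61 [236. 232.] [399.  51. 110.]
top head 0.59 [198. 247.] [353. 165. 110.]
top disc_large 0.69 [158. 195.] [524. 318.   0.]
top disc_small 0.71 [304. 244.] [ 367. -169.    0.]
top disc_small 0.51 [330. 235.] [ 397. -257.    0.]
top loupe 0.62 [177. 155.] [661. 258.   0.]
top sample_castle_08 0.52 [182. 237.] [385. 235.   0.]
top sample_castle_08 0.45 [309. 180.] [ 578. -188.    0.]
top sample_castle_15 0.52 [182. 237.] [385. 235.   0.]
top sample_castle_15 0.45 [309. 180.] [ 578. -188.    0.]
scene gauge_block 0.77 [263. 231.] [464.  35.   0.]
scene pad_top 0.65 [254. 211.] [519.   8.  11.]
scene bore_mouth 0.98 [276. 227.] [408.  52.  78.]
scene bore_mouth 0.52 [156. 291.] [477. 332.  78.]
scene plug_gauge 0.67 [260. 291.] [349. 169.  16.]
scene plug_gauge 0.53 [348. 182.] [ 398. -242.   16.]
scene head 0.61 [279. 215.] [409.  43. 11
[... 775 characters left out ...]
), 'joint_efforts': array([ 1.20714944e-04, -5.69322538e+01, -5.00874102e+01, -5.78630852e-05,
        1.36641011e-03, -2.78361377e-06]), 'tool_pos': array([ 205.09031734, -563.85461665,  231.27571507]), 'tcp_rot': array([-1.79997085e+02, -1.63341154e-03,  1.99835385e+01]), 'ft_force': array([ 0.36848326, -0.23145279, -0.47656415]), 'wrist_torque': array([-0.02490098, -0.01025684, -0.03090847]), 'grip_force': 0.0, 'finger_gap': 85.07041989537643}
top 50.79246401733235 (array([ 363.14639072,    7.07140917, 1345.29950287]), array([ 0.12837588, -0.01241396, -0.99182756]))
scene 54.701542037522195 (array([ 76.07142371, 463.42814533, 731.30042397]), array([ 0.48190076, -0.50582375, -0.71552001]))
```

View pics/s.png

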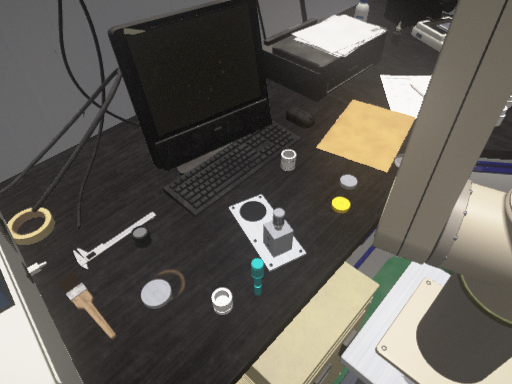

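View pics/t.png

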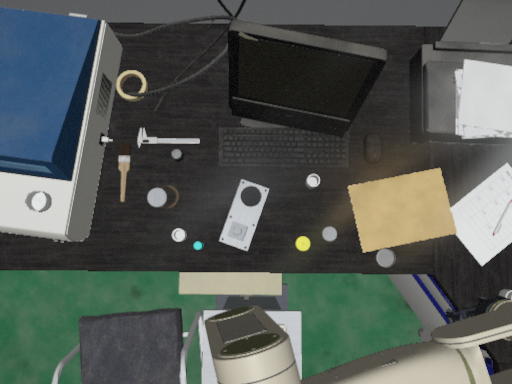

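Scene: the block's pad is at top (250,197) and its bore at (238,232). A large grey disc is at (158,198), a small grey disc at (330,234) and a yellow look-alike at (303,243). The turquoise gauge is at (198,245), and an unidentified grey disc-like thing is at (386,258). I'll check the candidates in one close crop.

Run:
```python
from h import *
b=cv2.imread('pics/t.png');a=cv2.imread('pics/s.png')
cr=lambda im,x,y,w=32,h=24:cv2.resize(im[y-h:y+h,x-w:x+w],(384,288),interpolation=cv2.INTER_CUBIC)
cv2.imwrite('pics/c.png',np.vstack([np.hstack([cr(b,163,198),cr(b,386,256)]),np.hstack([cr(b,320,238),cr(a,385,165)])]))
snapshot('top');snapshot('scene')
for c in('top','scene'):
  for n in('disc_large','disc_small'):
    for r in masks_of(c,n):
      m=r['pixels'].astype(np.uint8);ys,xs=np.nonzero(m);pts=np.array([onz(c,(x,y),14)[:2] for x,y in zip(xs,ys)])
      mn=pts.mean(0);print(c,n,round(r['conf'],2),r['at'],mn.round(),'diam',np.sqrt(np.linalg.eigvalsh(np.cov(pts.T)))*4)
print(onz('top',(386,258),14),[proj('scene',onz('top',(386,258),14))])
```

```text
top disc_large 0.87 [157.6, 196.5] [517. 320.] diam [60.99418126 67.08098696]
top disc_small 0.71 [305.7, 244.3] [ 370. -164.] diam [45.138983   48.02118866]
top disc_small 0.55 [329.3, 234.7] [ 402. -250.] diam [49.03838083 52.17563325]
top disc_small 0.53 [240.1, 216.5] [463.  28.] diam [117.68569952 254.87535295]
scene disc_large 0.96 [155.6, 293.1] [510. 322.] diam [65.16658892 71.45346117]
scene disc_small 0.55 [349.0, 179.9] [ 397. -244.] diam [49.05718435 60.10048323]
scene disc_small 0.53 [339.7, 204.4] [ 365. -157.] diam [50.12003745 59.65485505]
[ 323.0924169 -435.3788711   14.       ] [[np.float64(405.66976946735355), np.float64(159.9923832010464)]]
```

View pics/c.png

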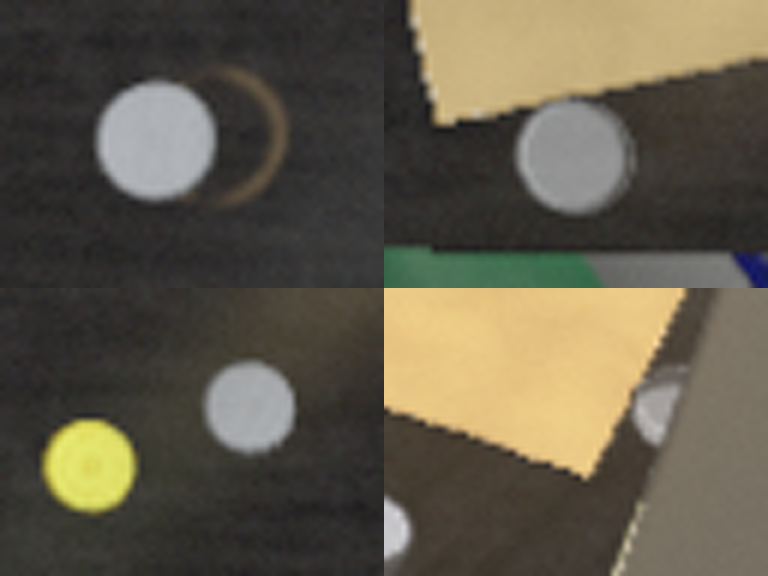

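The thing at (386,258) is a rimmed, darker dish, so it isn't a disc. I choose the large disc at top (158,197), world about (517,320), and the plain grey small disc at (330,235), world about (402,-250). Both sizes match.

```bash
cat > go.py <<'E'
import sys
from h import *
from scipy.spatial.transform import Rotation as Ro
def go(x,y,z,yaw,cur=None):
    s=sense();p=s['tool_pos'];R=Ro.from_euler('xyz',s['tcp_rot'],degrees=True)
    if cur: p=np.array(cur[:3]);R=Ro.from_euler('xyz',[180,0,cur[3]],degrees=True)
    T=Ro.from_euler('xyz',[180,0,yaw],degrees=True)
    print('dp',(R.inv().apply(np.array([x,y,z])-p)/200).round(4),'ang',((R.inv()*T).as_rotvec()/np.pi).round(4))
if __name__=='__main__':
    v=[float(a) for a in sys.argv[1:]]
    go(*v[:4],v[4:] or None)
E
python3 - <<'E'
from go import *
go(330,-400,231,80)
go(430,-250,231,130,[330,-400,231,80])
go(460,-55,231,161,[430,-250,231,130])
E
```

```text
dp [ 0.8669 -0.5565  0.0015] ang [ 0.     -0.     -0.3334]
dp [0.8254 0.3622 0.    ] ang [ 0.      0.     -0.2778]
dp [0.6505 0.7416 0.    ] ang [ 0.      0.     -0.1722]
```

>>> step_arm(
  targets=[
    {"dp": [0.867,-0.5565,0],"angular": [0,0,-0.3333],"fingers": 0},
    {"dp": [0.867,-0.5565,0],"angular": [0,0,-0.3333],"fingers": 0},
    {"dp": [0.867,-0.5565,0],"angular": [0,0,-0.3333],"fingers": 0},
    {"dp": [0.867,-0.5565,0],"angular": [0,0,-0.3333],"fingers": 0},
    {"dp": [0.867,-0.5565,0],"angular": [0,0,-0.3333],"fingers": 0},
    {"dp": [0.867,-0.5565,0],"angular": [0,0,-0.3333],"fingers": 0},
    {"dp": [0.867,-0.5565,0],"angular": [0,0,-0.3333],"fingers": 0},
    {"dp": [0.867,-0.5565,0],"angular": [0,0,-0.3333],"fingers": 0},
  ],
)

```text
time: 2.4
tool_pos: [330.0, -400.1, 231.3]
tcp_rot: [180.0, 0.0, 79.8]
ft_force: [1.5, 0.1, 1.0]
finger_gap: 85.2
grip_force: 0.0
```

>>> step_arm(
  targets=[
    {"dp": [0.825,0.362,0],"angular": [0,0,-0.2778],"fingers": 0},
    {"dp": [0.825,0.362,0],"angular": [0,0,-0.2778],"fingers": 0},
    {"dp": [0.825,0.362,0],"angular": [0,0,-0.2778],"fingers": 0},
    {"dp": [0.825,0.362,0],"angular": [0,0,-0.2778],"fingers": 0},
    {"dp": [0.825,0.362,0],"angular": [0,0,-0.2778],"fingers": 0},
    {"dp": [0.825,0.362,0],"angular": [0,0,-0.2778],"fingers": 0},
    {"dp": [0.825,0.362,0],"angular": [0,0,-0.2778],"fingers": 0},
    {"dp": [0.825,0.362,0],"angular": [0,0,-0.2778],"fingers": 0},
  ],
)

```text
time: 3.4
tool_pos: [429.9, -250.4, 231.3]
tcp_rot: [180.0, -0.0, 129.8]
ft_force: [-0.3, -0.2, -0.4]
finger_gap: 85.2
grip_force: 0.0
```

Run:
```python
from go import *
P=camera_params('wrist');im=snapshot('wrist');cv2.imwrite('pics/w1.png',im)
s=sense();print(s['tool_pos'],s['tcp_rot'],s['time']);o,d=ray('wrist',(256,192),P);print(o,d,P['vfov'])
for n in('disc_small',):
  for r in masks_of('wrist',n):
    print(n,r['conf'],r['at'],onz('wrist',r['at'],14,P))
  for r in pinpoint('wrist',n): print(n,r['conf'],r['at'],onz('wrist',r['at'],0,P))
```

```text
[ 429.88160101 -250.32667791  231.28740925] [ 1.79998970e+02 -4.81770324e-03  1.29865505e+02] 3.45
[ 387.77035994 -199.71186943  373.10039625] [ 0.15478903 -0.18770476 -0.97010372] 60.277902461401546
disc_small 0.87 [265.4, 67.7] [ 368.97087097 -162.9749298    14.        ]
disc_small 0.85 [236.8, 155.0] [ 402.50575209 -250.72209146   14.        ]
disc_small 0.71 [235.9, 155.7] [ 402.79715951 -253.97774981    0.        ]
disc_small 0.56 [264.3, 69.0] [ 368.17655083 -163.27124165    0.        ]
```

View pics/w1.png

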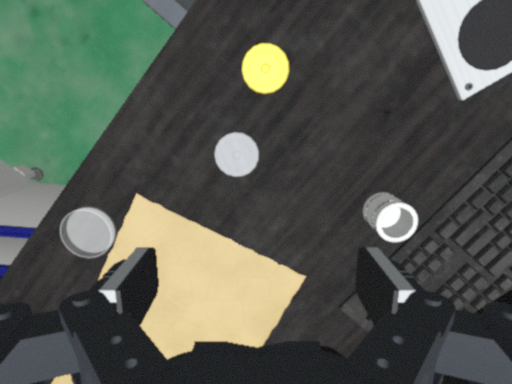

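The wrist view shows the grey small disc at (237,155), the yellow one at (265,68), and the dish at (88,232) confirmed as not a disc. On to the block.

>>> step_arm(
  targets=[
    {"dp": [0.65,0.742,0],"angular": [0,0,-0.1722],"fingers": 0},
    {"dp": [0.65,0.742,0],"angular": [0,0,-0.1722],"fingers": 0},
    {"dp": [0.65,0.742,0],"angular": [0,0,-0.1722],"fingers": 0},
    {"dp": [0.65,0.742,0],"angular": [0,0,-0.1722],"fingers": 0},
    {"dp": [0.65,0.742,0],"angular": [0,0,-0.1722],"fingers": 0},
    {"dp": [0.65,0.742,0],"angular": [0,0,-0.1722],"fingers": 0},
    {"dp": [0.65,0.742,0],"angular": [0,0,-0.1722],"fingers": 0},
    {"dp": [0.65,0.742,0],"angular": [0,0,-0.1722],"fingers": 0},
  ],
)

```text
time: 4.55
tool_pos: [460.1, -56.1, 231.2]
tcp_rot: [-180.0, -0.0, 160.9]
ft_force: [0.2, 1.0, -0.8]
finger_gap: 85.5
grip_force: 0.0
```

Run:
```python
from go import *
go(535,70,231,161,[460,-55,231,161])
go(530,230,180,161,[535,70,231,161])
```

```text
dp [-0.1511  0.713   0.    ] ang [0. 0. 0.]
dp [0.2841 0.7483 0.255 ] ang [0. 0. 0.]
```

>>> step_arm(
  targets=[
    {"dp": [-0.15,0.713,0],"angular": [0,0,0],"fingers": 0},
    {"dp": [-0.15,0.713,0],"angular": [0,0,0],"fingers": 0},
    {"dp": [-0.15,0.713,0],"angular": [0,0,0],"fingers": 0},
    {"dp": [-0.15,0.713,0],"angular": [0,0,0],"fingers": 0},
    {"dp": [-0.15,0.713,0],"angular": [0,0,0],"fingers": 0},
    {"dp": [-0.15,0.713,0],"angular": [0,0,0],"fingers": 0},
    {"dp": [-0.15,0.713,0],"angular": [0,0,0],"fingers": 0},
    {"dp": [-0.15,0.713,0],"angular": [0,0,0],"fingers": 0},
  ],
)

```text
time: 5.55
tool_pos: [534.9, 69.4, 231.4]
tcp_rot: [180.0, 0.0, 160.9]
ft_force: [0.6, 0.0, -0.4]
finger_gap: 85.6
grip_force: 0.0
```

Run:
```python
from go import *
P=camera_params('wrist');im=snapshot('wrist');cv2.imwrite('pics/w2.png',im);np.save('P2.npy',P)
s=sense();print(s['tool_pos'],s['tcp_rot'])
for n,z in dict(gauge_block=0,pad_top=11,bore_mouth=78,head=110,plug_gauge=16).items():
  for r in pinpoint('wrist',n)[:2]: print(n,r['conf'],r['at'],onz('wrist',r['at'],z,P).round(1))
# pad: dark disc fit, seeded by detection
```

```text
[534.98995451  69.51438995 231.46407989] [1.79993498e+02 1.57481916e-02 1.60945594e+02]
gauge_block 0.92 [198.5, 115.2] [458.8  28.7   0. ]
pad_top 0.61 [203.6, 180.1] [526.6   9.9  11. ]
bore_mouth 0.6 [181.4, 44.3] [404.6  49.4  78. ]
head 0.74 [170.1, 37.0] [404.7  48.  110. ]
plug_gauge 0.7 [196.8, 56.0] [405.3  51.1  16. ]
```

View pics/w2.png

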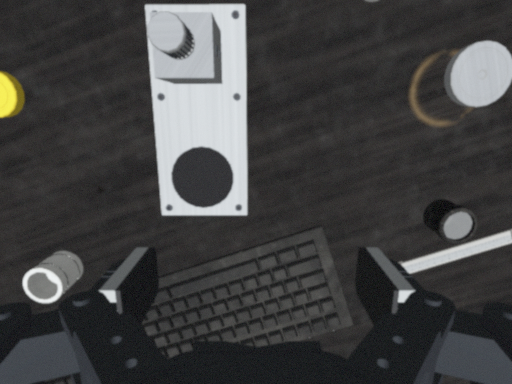

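The view shows the pad at (203,178), the gauge head at (168,32), and the large disc at (482,75) beside its stain ring. The plate is roughly aligned with the tool. Next I fit the pad, plate and disc geometrically.

Run:
```python
from go import *
P=np.load('P2.npy',allow_pickle=True).item();im=cv2.imread('pics/w2.png');g=cv2.cvtColor(im,cv2.COLOR_BGR2GRAY)
def comp(m,x,y):
    n,l=cv2.connectedComponents(m.astype(np.uint8));return l==l[y,x]
def w(m,z):
    c=max(cv2.findContours(m.astype(np.uint8),0,1)[0],key=cv2.contourArea)[:,0]
    return np.array([onz('wrist',p,z,P)[:2] for p in c],np.float32)
pl=comp(g>125,200,120);print('plate',cv2.minAreaRect(w(pl,8)))
d=np.zeros_like(g);d[140:213,165:243]=1
pd=comp((g<90)&(d>0),203,178);q=w(pd,11);print('pad',cv2.fitEllipse(q))
ld=comp(g>120,485,72);print('disc',cv2.fitEllipse(w(ld,14)),cv2.minEnclosingCircle(w(ld,14)))
```

```text
plate ((462.2659912109375, 30.317916870117188), (100.74989318847656, 219.14561462402344), 71.02779388427734)
pad ((523.18994140625, 9.433510780334473), (65.37284088134766, 65.79056549072266), 40.25792694091797)
disc ((515.7887573242188, 319.2085266113281), (62.6472282409668, 63.328392028808594), 93.15998077392578) ((515.7103881835938, 319.5648498535156), 32.236732482910156)
```

Run:
```python
from go import *
go(525,235,120,161,[535,69.5,231.3,161])
go(515.8,319.3,100,161,[525,235,120,161])
```

```text
dp [0.3167 0.7661 0.5565] ang [0. 0. 0.]
dp [0.1807 0.3836 0.1   ] ang [0. 0. 0.]
```

>>> step_arm(
  targets=[
    {"dp": [0.317,0.766,0.556],"angular": [0,0,0],"fingers": 0},
    {"dp": [0.317,0.766,0.556],"angular": [0,0,0],"fingers": 0},
    {"dp": [0.317,0.766,0.556],"angular": [0,0,0],"fingers": 0},
    {"dp": [0.317,0.766,0.556],"angular": [0,0,0],"fingers": 0},
    {"dp": [0.317,0.766,0.556],"angular": [0,0,0],"fingers": 0},
    {"dp": [0.317,0.766,0.556],"angular": [0,0,0],"fingers": 0},
    {"dp": [0.317,0.766,0.556],"angular": [0,0,0],"fingers": 0},
    {"dp": [0.317,0.766,0.556],"angular": [0,0,0],"fingers": 0},
  ],
)

```text
time: 6.85
tool_pos: [525.8, 234.7, 121.0]
tcp_rot: [179.9, 0.1, 160.9]
ft_force: [-0.9, 0.8, 0.4]
finger_gap: 85.4
grip_force: 0.0
```

>>> step_arm(
  targets=[
    {"dp": [0.18,0.384,0.1],"angular": [0,0,0],"fingers": 0},
    {"dp": [0.18,0.384,0.1],"angular": [0,0,0],"fingers": 0},
    {"dp": [0.18,0.384,0.1],"angular": [0,0,0],"fingers": 0},
    {"dp": [0.18,0.384,0.1],"angular": [0,0,0],"fingers": 0},
    {"dp": [0.18,0.384,0.1],"angular": [0,0,0],"fingers": 0},
    {"dp": [0.18,0.384,0.1],"angular": [0,0,0],"fingers": 0},
    {"dp": [0.18,0.384,0.1],"angular": [0,0,0],"fingers": 0},
    {"dp": [0.18,0.384,0.1],"angular": [0,0,0],"fingers": 0},
  ],
)

```text
time: 7.85
tool_pos: [516.1, 319.5, 100.2]
tcp_rot: [180.0, 0.0, 161.0]
ft_force: [-0.2, 0.1, 1.5]
finger_gap: 85.5
grip_force: 0.0
```

Run:
```python
from go import *
P=camera_params('wrist');im=snapshot('wrist');cv2.imwrite('pics/w3.png',im)
s=sense();print(s['tool_pos'],s['tcp_rot'])
for r in masks_of('wrist','disc_large')[:2]:
  m=r['pixels'].astype(np.uint8);c=max(cv2.findContours(m,0,1)[0],key=cv2.contourArea)[:,0]
  print(r['conf'],r['at'],cv2.fitEllipse(np.array([onz('wrist',p,14,P)[:2] for p in c],np.float32)))
g=cv2.cvtColor(im,cv2.COLOR_BGR2GRAY);x,y=map(int,r['at']);l=cv2.connectedComponents((g>120).astype(np.uint8))[1];m=(l==l[y,x]).astype(np.uint8)
c=max(cv2.findContours(m,0,1)[0],key=cv2.contourArea)[:,0];print(cv2.boundingRect(c),cv2.fitEllipse(np.array([onz('wrist',p,14,P)[:2] for p in c],np.float32)))
go(515.8,319.3,-3,161)
```

```text
[516.08682256 319.61097231 100.15878794] [1.79995880e+02 3.28741223e-03 1.60968210e+02]
0.96 [256.9, 198.4] ((514.7518310546875, 321.032958984375), (62.32841491699219, 64.14386749267578), 75.53700256347656)
(213, 157, 90, 88) ((515.4172973632812, 320.9001159667969), (63.287498474121094, 63.802494049072266), 78.52569580078125)
dp [ 4.000e-04 -2.000e-03  5.155e-01] ang [-0.     -0.     -0.0001]
```

>>> step_arm(
  targets=[
    {"dp": [0.0065,0.005,0.25],"angular": [0,0,0],"fingers": 0},
    {"dp": [0.0065,0.005,0.4],"angular": [0,0,0],"fingers": 0},
    {"dp": [0.0065,0.005,0.46],"angular": [0,0,0],"fingers": 0},
    {"dp": [0.0065,0.005,0.495],"angular": [0,0,0],"fingers": 0},
    {"dp": [0.0065,0.005,0.51],"angular": [0,0,0],"fingers": 0},
    {"dp": [0.0065,0.005,0.515],"angular": [0,0,0],"fingers": 0},
    {"dp": [0.0065,0.005,0.515],"angular": [0,0,0],"fingers": 0},
    {"dp": [0.0065,0.005,0.515],"angular": [0,0,0],"fingers": 0},
  ],
)

```text
time: 8.95
tool_pos: [515.5, 321.3, -2.3]
tcp_rot: [180.0, 0.0, 161.0]
ft_force: [0.2, -0.4, 0.1]
finger_gap: 85.5
grip_force: 0.0
```

>>> step_arm(
  targets=[
    {"dp": [0,0,0],"angular": [0,0,0],"fingers": 0.2},
    {"dp": [0,0,0],"angular": [0,0,0],"fingers": 0.25},
    {"dp": [0,0,0],"angular": [0,0,0],"fingers": 0.3},
    {"dp": [0,0,0],"angular": [0,0,0],"fingers": 0.4},
    {"dp": [0,0,0],"angular": [0,0,0],"fingers": 0.5},
    {"dp": [0,0,0],"angular": [0,0,0],"fingers": 0.5},
    {"dp": [0,0,0],"angular": [0,0,0],"fingers": 0.5},
    {"dp": [0,0,0],"angular": [0,0,0],"fingers": 0.5},
  ],
  newtons=50,
)

```text
time: 9.95
tool_pos: [515.3, 321.0, -2.2]
tcp_rot: [-180.0, 0.0, 161.0]
ft_force: [-2.3, -1.8, 6.0]
finger_gap: 61.9
grip_force: 54.5
```

>>> step_arm(
  targets=[
    {"dp": [0,0,-0.05],"angular": [0,0,0],"fingers": 0.5},
    {"dp": [0,0,-0.15],"angular": [0,0,0],"fingers": 0.5},
    {"dp": [0,0,-0.35],"angular": [0,0,0],"fingers": 0.5},
    {"dp": [0,0,-0.5],"angular": [0,0,0],"fingers": 0.5},
    {"dp": [0,0,-0.5],"angular": [0,0,0],"fingers": 0.5},
    {"dp": [0,0,-0.5],"angular": [0,0,0],"fingers": 0.5},
    {"dp": [0,0,-0.5],"angular": [0,0,0],"fingers": 0.5},
    {"dp": [0,0,-0.5],"angular": [0,0,0],"fingers": 0.5},
  ],
)

```text
time: 10.95
tool_pos: [514.2, 320.6, 95.4]
tcp_rot: [-179.9, -0.1, 161.0]
ft_force: [-0.0, 0.1, -3.0]
finger_gap: 61.9
grip_force: 55.8
```

Run:
```python
from go import *
P=camera_params('wrist');im=snapshot('wrist');cv2.imwrite('pics/w4.png',im)
s=sense();print(s['tool_pos'],s['tcp_rot'],s['ft_force'],s['finger_gap'])
p=s['tool_pos']; z=p[2]+2.2+14
for r in masks_of('wrist','disc_large')[:1]:
  m=r['pixels'].astype(np.uint8);c=max(cv2.findContours(m,0,1)[0],key=cv2.contourArea)[:,0]
  e=cv2.fitEllipse(np.array([onz('wrist',q,z,P)[:2] for q in c],np.float32));print(r['conf'],r['at'],cv2.boundingRect(c),e, cv2.minEnclosingCircle(np.array([onz('wrist',q,z,P)[:2] for q in c],np.float32)))
go(519.5,155,97,161); go(523.5,9.2,60,161,[519.5,155,97,161])
```

```text
[514.45141439 320.71190402  95.81171676] [-1.79916190e+02 -8.11861801e-02  1.60976729e+02] [ 0.28822643  0.78610621 -2.57966113] 61.60775474741407
0.76 [254.7, 265.7] (182, 192, 149, 144) ((512.9161376953125, 321.283203125), (61.726680755615234, 65.09564208984375), 70.993896484375) ((512.70654296875, 321.3577880859375), 32.8759880065918)
dp [-0.2933 -0.7759 -0.0039] ang [-0.0004 -0.0004 -0.0001]
dp [-0.2562 -0.6828  0.185 ] ang [0. 0. 0.]
```

View pics/w4.png

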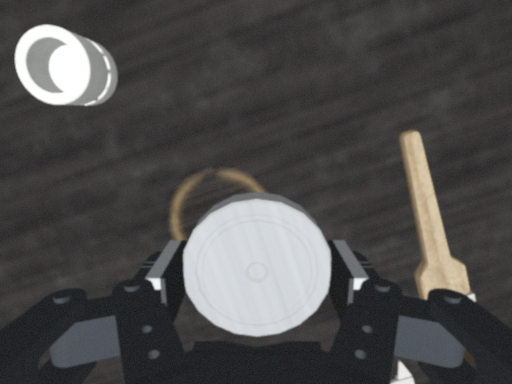

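The disc is held level at (257,265), about 1 mm ahead of the TCP along tool x. I'll carry it to the pad.

>>> step_arm(
  targets=[
    {"dp": [-0.293,-0.776,0],"angular": [0,0,0],"fingers": 0.5},
    {"dp": [-0.293,-0.776,0],"angular": [0,0,0],"fingers": 0.5},
    {"dp": [-0.293,-0.776,0],"angular": [0,0,0],"fingers": 0.5},
    {"dp": [-0.293,-0.776,0],"angular": [0,0,0],"fingers": 0.5},
    {"dp": [-0.293,-0.776,0],"angular": [0,0,0],"fingers": 0.5},
    {"dp": [-0.293,-0.776,0],"angular": [0,0,0],"fingers": 0.5},
    {"dp": [-0.293,-0.776,0],"angular": [0,0,0],"fingers": 0.5},
    {"dp": [-0.293,-0.776,0],"angular": [0,0,0],"fingers": 0.5},
  ],
)

```text
time: 12.05
tool_pos: [519.8, 155.9, 97.0]
tcp_rot: [-180.0, -0.0, 161.0]
ft_force: [-0.2, 0.3, -3.5]
finger_gap: 62.1
grip_force: 56.0
```

>>> step_arm(
  targets=[
    {"dp": [-0.13,-0.34,0.05],"angular": [0,0,0],"fingers": 0.5},
    {"dp": [-0.261,-0.683,0.12],"angular": [0,0,0],"fingers": 0.5},
    {"dp": [-0.261,-0.683,0.185],"angular": [0,0,0],"fingers": 0.5},
    {"dp": [-0.261,-0.683,0.185],"angular": [0,0,0],"fingers": 0.5},
    {"dp": [-0.261,-0.683,0.185],"angular": [0,0,0],"fingers": 0.5},
    {"dp": [-0.261,-0.683,0.185],"angular": [0,0,0],"fingers": 0.5},
    {"dp": [-0.261,-0.683,0.185],"angular": [0,0,0],"fingers": 0.5},
    {"dp": [-0.261,-0.683,0.185],"angular": [0,0,0],"fingers": 0.5},
  ],
)

```text
time: 13.05
tool_pos: [525.0, 9.6, 60.4]
tcp_rot: [180.0, 0.0, 161.0]
ft_force: [-0.5, -0.9, -3.1]
finger_gap: 61.8
grip_force: 56.3
```

Run:
```python
from go import *
s=sense();print(s['tool_pos'],s['tcp_rot'],s['ft_force'],s['finger_gap'])
go(524.4,8.9,9.5,161)
```

```text
[524.9694362    9.63126856  60.39329624] [1.79991639e+02 2.81085815e-02 1.61029892e+02] [-0.53727146 -0.91337651 -3.12076839] 61.794007522635525
dp [ 0.0016 -0.0044  0.2545] ang [0.     0.0002 0.0002]
```

>>> step_arm(
  targets=[
    {"dp": [0.0016,-0.0044,0.1],"angular": [0,0,0],"fingers": 0.5},
    {"dp": [0.0016,-0.0044,0.16],"angular": [0,0,0],"fingers": 0.5},
    {"dp": [0.0016,-0.0044,0.2],"angular": [0,0,0],"fingers": 0.5},
    {"dp": [0.0016,-0.0044,0.23],"angular": [0,0,0],"fingers": 0.5},
    {"dp": [0.0016,-0.0044,0.245],"angular": [0,0,0],"fingers": 0.5},
    {"dp": [0.0016,-0.0044,0.252],"angular": [0,0,0],"fingers": 0.5},
    {"dp": [0.0016,-0.0044,0.255],"angular": [0,0,0],"fingers": 0.5},
    {"dp": [0.0016,-0.0044,0.255],"angular": [0,0,0],"fingers": 0.5},
  ],
)

```text
time: 14.05
tool_pos: [524.4, 8.4, 9.4]
tcp_rot: [180.0, 0.0, 161.0]
ft_force: [0.1, -0.7, -2.8]
finger_gap: 61.7
grip_force: 56.4
```

>>> step_arm(
  targets=[
    {"dp": [0,0,0.003],"angular": [0,0,0],"fingers": 0.5},
    {"dp": [0,0,0.005],"angular": [0,0,0],"fingers": 0.5},
    {"dp": [0,0,0.005],"angular": [0,0,0],"fingers": 0.5},
    {"dp": [0,0,0.006],"angular": [0,0,0],"fingers": 0.5},
    {"dp": [0,0,0.006],"angular": [0,0,0],"fingers": 0.5},
    {"dp": [0,0,0.006],"angular": [0,0,0],"fingers": 0.5},
    {"dp": [0,0,0.006],"angular": [0,0,0],"fingers": 0.5},
    {"dp": [0,0,0.006],"angular": [0,0,0],"fingers": 0.5},
  ],
)

```text
time: 15.05
tool_pos: [524.5, 8.4, 8.8]
tcp_rot: [180.0, 0.0, 161.0]
ft_force: [-5.1, -0.3, 7.9]
finger_gap: 61.8
grip_force: 57.3
```

Contact felt (a change of +11 N). I'll open and rise.

>>> step_arm(
  targets=[
    {"dp": [0,0,-0.003],"angular": [0,0,0],"fingers": 0.4},
    {"dp": [0,0,-0.003],"angular": [0,0,0],"fingers": 0.2},
    {"dp": [0,0,-0.003],"angular": [0,0,0],"fingers": 0},
    {"dp": [0,0,-0.003],"angular": [0,0,0],"fingers": 0},
    {"dp": [0,0,-0.05],"angular": [0,0,0],"fingers": 0},
    {"dp": [0,0,-0.2],"angular": [0,0,0],"fingers": 0},
    {"dp": [0,0,-0.45],"angular": [0,0,0],"fingers": 0},
    {"dp": [0,0,-0.45],"angular": [0,0,0],"fingers": 0},
  ],
)

```text
time: 16.05
tool_pos: [528.1, 8.1, 103.7]
tcp_rot: [179.9, 0.5, 161.0]
ft_force: [0.4, 0.2, 0.2]
finger_gap: 85.7
grip_force: 0.0
```

```bash
cat > chk.py <<'E'
from go import *
P=camera_params('wrist');im=snapshot('wrist');cv2.imwrite('pics/w5.png',im)
s=sense();print(s['tool_pos'],s['ft_force'],s['finger_gap'])
for n in('disc_large','disc_small'):
 for r in masks_of('wrist',n)[:2]:
  m=r['pixels'].astype(np.uint8);c=max(cv2.findContours(m,0,1)[0],key=cv2.contourArea)[:,0]
  for z in(14,25,39): print(n,z,r['conf'],r['at'],np.round(np.hstack(cv2.fitEllipse(np.array([onz('wrist',q,z,P)[:2] for q in c],np.float32))[:2]),1))
E
python3 chk.py
python3 - <<'E'
from go import *
go(480,-100,200,161); go(402.5,-250.7,130,161,[480,-100,200,161])
E
```

```text
[526.45533716   8.21656988 101.16710871] [ 0.07691195 -0.92010302 -1.32140279] 85.31655741600188
disc_large 14 0.94 [256.0, 197.5] [527.1   7.6  64.9  66.9]
disc_large 25 0.94 [256.0, 197.5] [524.1   8.6  61.8  63.7]
disc_large 39 0.94 [256.0, 197.5] [520.3  10.   57.8  59.6]
dp [ 0.0312 -0.584  -0.5108] ang [-0.     -0.     -0.0001]
dp [ 0.1211 -0.8386  0.35  ] ang [0. 0. 0.]
```

View pics/w5.png

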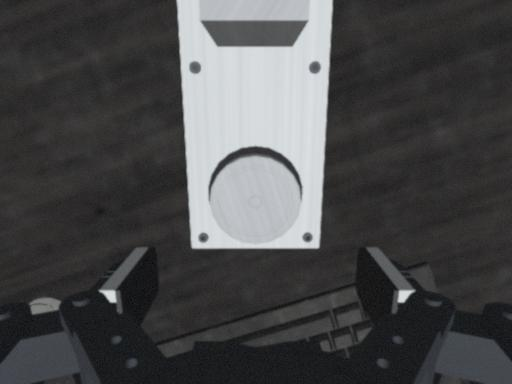

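The disc sits centred on the pad at (256,197), within 1 mm of the pad centre. Now the small disc.

>>> step_arm(
  targets=[
    {"dp": [0.03,-0.2,-0.5],"angular": [0,0,0],"fingers": 0},
    {"dp": [0.03,-0.584,-0.51],"angular": [0,0,0],"fingers": 0},
    {"dp": [0.03,-0.584,-0.51],"angular": [0,0,0],"fingers": 0},
    {"dp": [0.03,-0.584,-0.51],"angular": [0,0,0],"fingers": 0},
    {"dp": [0.03,-0.584,-0.51],"angular": [0,0,0],"fingers": 0},
    {"dp": [0.03,-0.584,-0.51],"angular": [0,0,0],"fingers": 0},
    {"dp": [0.03,-0.584,-0.51],"angular": [0,0,0],"fingers": 0},
    {"dp": [0.03,-0.584,-0.51],"angular": [0,0,0],"fingers": 0},
  ],
)

```text
time: 17.2
tool_pos: [480.4, -99.5, 199.5]
tcp_rot: [180.0, -0.0, 161.0]
ft_force: [0.1, -0.4, 0.9]
finger_gap: 85.7
grip_force: 0.0
```

>>> step_arm(
  targets=[
    {"dp": [0.121,-0.839,0.5],"angular": [0,0,0],"fingers": 0},
    {"dp": [0.121,-0.839,0.5],"angular": [0,0,0],"fingers": 0},
    {"dp": [0.121,-0.839,0.5],"angular": [0,0,0],"fingers": 0},
    {"dp": [0.121,-0.839,0.5],"angular": [0,0,0],"fingers": 0},
    {"dp": [0.121,-0.839,0.5],"angular": [0,0,0],"fingers": 0},
    {"dp": [0.121,-0.839,0.5],"angular": [0,0,0],"fingers": 0},
    {"dp": [0.121,-0.839,0.5],"angular": [0,0,0],"fingers": 0},
    {"dp": [0.121,-0.839,0.5],"angular": [0,0,0],"fingers": 0},
  ],
)

```text
time: 18.2
tool_pos: [403.6, -250.4, 100.5]
tcp_rot: [-180.0, 0.1, 161.1]
ft_force: [0.3, 0.4, 0.9]
finger_gap: 85.3
grip_force: 0.0
```

```bash
python3 chk.py
python3 - <<'E'
from go import *
go(402.5,-250.7,0,161)
E
```

```text
[ 403.45866695 -250.46183295  100.36440053] [-0.21815055  1.13091957 -0.47593208] 85.33465308334162
disc_small 14 0.89 [360.4, 115.3] [ 368.2 -164.8   47.    49.3]
disc_small 25 0.89 [360.4, 115.3] [ 366.9 -167.9   44.7   46.9]
disc_small 39 0.89 [360.4, 115.3] [ 365.2 -171.8   41.8   43.9]
disc_small 14 0.86 [252.6, 200.2] [ 400.3 -250.5   46.    48.3]
disc_small 25 0.86 [252.6, 200.2] [ 397.4 -249.5   43.8   46. ]
disc_small 39 0.86 [252.6, 200.2] [ 393.8 -248.1   41.    43. ]
dp [ 0.0031 -0.0015  0.5005] ang [-0.      0.0001  0.0001]
```

>>> step_arm(
  targets=[
    {"dp": [0.0115,-0.004,0.25],"angular": [0,0,0],"fingers": 0},
    {"dp": [0.0115,-0.004,0.4],"angular": [0,0,0],"fingers": 0},
    {"dp": [0.0115,-0.004,0.46],"angular": [0,0,0],"fingers": 0},
    {"dp": [0.0115,-0.004,0.49],"angular": [0,0,0],"fingers": 0.1},
    {"dp": [0.0115,-0.004,0.497],"angular": [0,0,0],"fingers": 0.2},
    {"dp": [0.0115,-0.004,0.497],"angular": [0,0,0],"fingers": 0.3},
    {"dp": [0.0115,-0.004,0.497],"angular": [0,0,0],"fingers": 0.35},
    {"dp": [0.0115,-0.004,0.497],"angular": [0,0,0],"fingers": 0.38},
  ],
  newtons=50,
)

```text
time: 19.35
tool_pos: [400.8, -251.1, 1.0]
tcp_rot: [-180.0, 0.0, 161.0]
ft_force: [-0.1, 0.2, -0.2]
finger_gap: 52.9
grip_force: 0.0
```

>>> step_arm(
  targets=[
    {"dp": [0,0,0],"angular": [0,0,0],"fingers": 0.42},
    {"dp": [0,0,0],"angular": [0,0,0],"fingers": 0.5},
    {"dp": [0,0,0],"angular": [0,0,0],"fingers": 0.6},
    {"dp": [0,0,0],"angular": [0,0,0],"fingers": 0.7},
    {"dp": [0,0,0],"angular": [0,0,0],"fingers": 0.7},
    {"dp": [0,0,0],"angular": [0,0,0],"fingers": 0.7},
    {"dp": [0,0,0],"angular": [0,0,0],"fingers": 0.7},
    {"dp": [0,0,0],"angular": [0,0,0],"fingers": 0.7},
  ],
)

```text
time: 20.35
tool_pos: [400.6, -251.1, 1.2]
tcp_rot: [-180.0, 0.0, 161.0]
ft_force: [-2.5, 1.4, 7.3]
finger_gap: 45.8
grip_force: 50.2
```

>>> step_arm(
  targets=[
    {"dp": [0,0,-0.05],"angular": [0,0,0],"fingers": 0.7},
    {"dp": [0,0,-0.15],"angular": [0,0,0],"fingers": 0.7},
    {"dp": [0,0,-0.35],"angular": [0,0,0],"fingers": 0.7},
    {"dp": [0,0,-0.5],"angular": [0,0,0],"fingers": 0.7},
    {"dp": [0,0,-0.5],"angular": [0,0,0],"fingers": 0.7},
    {"dp": [0,0,-0.5],"angular": [0,0,0],"fingers": 0.7},
    {"dp": [0,0,-0.5],"angular": [0,0,0],"fingers": 0.7},
    {"dp": [0,0,-0.5],"angular": [0,0,0],"fingers": 0.7},
  ],
)

```text
time: 21.35
tool_pos: [399.7, -250.3, 99.2]
tcp_rot: [180.0, -0.1, 161.0]
ft_force: [-0.6, 1.1, -0.5]
finger_gap: 45.9
grip_force: 51.7
```

Run:
```python
from go import *
P=camera_params('wrist');im=snapshot('wrist')
s=sense();p=s['tool_pos'];print(p,s['tcp_rot'],s['finger_gap'])
for r in masks_of('wrist','disc_small')[:2]:
  m=r['pixels'].astype(np.uint8);c=max(cv2.findContours(m,0,1)[0],key=cv2.contourArea)[:,0]
  e=cv2.fitEllipse(np.array([onz('wrist',q,p[2]-1.1+14,P)[:2] for q in c],np.float32));print(r['conf'],r['at'],e,np.array(e[0])-p[:2])
go(480,-120,105,161); go(524.5,8.8,65,161,[480,-120,105,161])
```

```text
[ 399.87457357 -250.40667209   99.4729108 ] [ 1.79964073e+02 -1.00519596e-01  1.60976465e+02] 45.68316854186644
0.72 [255.7, 265.2] ((398.3668518066406, -249.59112548828125), (45.26436996459961, 49.544769287109375), 70.00182342529297) [-1.50772177  0.8155466 ]
0.72 [360.8, 119.7] ((354.93621826171875, -192.60482788085938), (26.329666137695312, 27.81654930114746), 153.57762145996094) [-44.93835531  57.80184421]
dp [-0.1653  0.7474 -0.0263] ang [ 0.0001 -0.0004 -0.0001]
dp [-0.0007  0.6814  0.2   ] ang [0. 0. 0.]
```

>>> step_arm(
  targets=[
    {"dp": [-0.165,0.747,-0.026],"angular": [0,0,0],"fingers": 0.7},
    {"dp": [-0.165,0.747,-0.026],"angular": [0,0,0],"fingers": 0.7},
    {"dp": [-0.165,0.747,-0.026],"angular": [0,0,0],"fingers": 0.7},
    {"dp": [-0.165,0.747,-0.026],"angular": [0,0,0],"fingers": 0.7},
    {"dp": [-0.165,0.747,-0.026],"angular": [0,0,0],"fingers": 0.7},
    {"dp": [-0.165,0.747,-0.026],"angular": [0,0,0],"fingers": 0.7},
    {"dp": [-0.165,0.747,-0.026],"angular": [0,0,0],"fingers": 0.7},
    {"dp": [-0.165,0.747,-0.026],"angular": [0,0,0],"fingers": 0.7},
  ],
)

```text
time: 22.45
tool_pos: [480.1, -120.9, 105.7]
tcp_rot: [-180.0, 0.0, 160.9]
ft_force: [0.3, -0.5, -1.7]
finger_gap: 45.7
grip_force: 51.9
```

>>> step_arm(
  targets=[
    {"dp": [0,0.3,0],"angular": [0,0,0],"fingers": 0.7},
    {"dp": [0,0.6,0.1],"angular": [0,0,0],"fingers": 0.7},
    {"dp": [0,0.68,0.2],"angular": [0,0,0],"fingers": 0.7},
    {"dp": [0,0.68,0.2],"angular": [0,0,0],"fingers": 0.7},
    {"dp": [0,0.68,0.2],"angular": [0,0,0],"fingers": 0.7},
    {"dp": [0,0.68,0.2],"angular": [0,0,0],"fingers": 0.7},
    {"dp": [0,0.68,0.2],"angular": [0,0,0],"fingers": 0.7},
    {"dp": [0,0.68,0.2],"angular": [0,0,0],"fingers": 0.7},
  ],
)

```text
time: 23.45
tool_pos: [524.9, 7.7, 66.2]
tcp_rot: [180.0, 0.0, 160.9]
ft_force: [-0.4, -1.0, -1.8]
finger_gap: 45.6
grip_force: 52.1
```

Run:
```python
from go import *
print(sense()['tool_pos']);go(524.4,8.5,27,161)
```

```text
[524.88210722   7.71299027  66.15672301]
dp [0.0037 0.0029 0.1958] ang [ 0.0001  0.0002 -0.0004]
```

>>> step_arm(
  targets=[
    {"dp": [0.0037,0.003,0.06],"angular": [0,0,0],"fingers": 0.7},
    {"dp": [0.0037,0.003,0.11],"angular": [0,0,0],"fingers": 0.7},
    {"dp": [0.0037,0.003,0.15],"angular": [0,0,0],"fingers": 0.7},
    {"dp": [0.0037,0.003,0.18],"angular": [0,0,0],"fingers": 0.7},
    {"dp": [0.0037,0.003,0.19],"angular": [0,0,0],"fingers": 0.7},
    {"dp": [0.0037,0.003,0.196],"angular": [0,0,0],"fingers": 0.7},
    {"dp": [0.0037,0.003,0.199],"angular": [0,0,0],"fingers": 0.7},
    {"dp": [0.0037,0.003,0.199],"angular": [0,0,0],"fingers": 0.7},
  ],
)

```text
time: 24.45
tool_pos: [524.4, 9.0, 26.2]
tcp_rot: [180.0, 0.0, 161.0]
ft_force: [0.1, 0.0, -0.9]
finger_gap: 45.6
grip_force: 52.3
```

>>> step_arm(
  targets=[
    {"dp": [0,0,0.003],"angular": [0,0,0],"fingers": 0.7},
    {"dp": [0,0,0.003],"angular": [0,0,0],"fingers": 0.7},
    {"dp": [0,0,0.003],"angular": [0,0,0],"fingers": 0.45},
    {"dp": [0,0,0.001],"angular": [0,0,0],"fingers": 0.3},
    {"dp": [0,0,0],"angular": [0,0,0],"fingers": 0.1},
    {"dp": [0,0,0],"angular": [0,0,0],"fingers": 0},
    {"dp": [0,0,-0.02],"angular": [0,0,0],"fingers": 0},
    {"dp": [0,0,-0.1],"angular": [0,0,0],"fingers": 0},
  ],
)

```text
time: 25.45
tool_pos: [523.1, 9.1, 45.6]
tcp_rot: [-180.0, -0.1, 161.0]
ft_force: [-0.2, 0.0, -0.6]
finger_gap: 85.5
grip_force: 0.0
```

Run:
```python
from go import *
print(sense()['tool_pos'])
go(524.4,8.5,195,161);go(500,17,250,161)
```

```text
[523.1243804    9.10085145  45.58257114]
dp [-0.0053 -0.0012 -0.7471] ang [-0.0002 -0.0007 -0.0001]
dp [ 1.2450e-01 -9.0000e-04 -1.0218e+00] ang [-0.0002 -0.0007 -0.0001]
```

>>> step_arm(
  targets=[
    {"dp": [0,0,-0.3],"angular": [0,0,0],"fingers": 0},
    {"dp": [0,0,-0.6],"angular": [0,0,0],"fingers": 0},
    {"dp": [0,0,-0.9],"angular": [0,0,0],"fingers": 0},
    {"dp": [0.2,0,-0.98],"angular": [0,0,0],"fingers": 0},
    {"dp": [0.4,0,-0.98],"angular": [0,0,0],"fingers": 0},
    {"dp": [0.4,0,-0.98],"angular": [0,0,0],"fingers": 0},
    {"dp": [0.4,0,-0.98],"angular": [0,0,0],"fingers": 0},
    {"dp": [0.4,0,-0.98],"angular": [0,0,0],"fingers": 0},
  ],
)

```text
time: 26.45
tool_pos: [449.1, 34.8, 242.2]
tcp_rot: [180.0, 0.0, 161.0]
ft_force: [-0.2, -0.3, -0.4]
finger_gap: 85.8
grip_force: 0.0
```

Run:
```python
from go import *
P=camera_params('wrist');im=snapshot('wrist');cv2.imwrite('pics/w6.png',im);np.save('P6.npy',P)
s=sense();print(s['tool_pos'],s['tcp_rot'])
for n,zs in dict(gauge_block=[0],pad_top=[11],bore_mouth=[78],head=[110],plug_gauge=[16]).items():
  for r in pinpoint('wrist',n)[:2]: print(n,r['conf'],r['at'],onz('wrist',r['at'],zs[0],P).round(1))
for n,z in(('disc_large',25),('disc_small',39)):
 for r in masks_of('wrist',n)[:2]:
  m=r['pixels'].astype(np.uint8);c=max(cv2.findContours(m,0,1)[0],key=cv2.contourArea)[:,0]
  print(n,z,r['conf'],r['at'],np.round(np.hstack(cv2.fitEllipse(np.array([onz('wrist',q,z,P)[:2] for q in c],np.float32))[:2]),1))
print('head top should be at',proj('wrist',(405.5,49.8,130),P))
```

```text
[449.01436306  34.82722578 241.9868158 ] [-1.79996411e+02 -5.85506462e-03  1.60954095e+02]
gauge_block 0.6 [254.4, 176.3] [459.4  28.9   0. ]
bore_mouth 0.76 [254.0, 129.5] [403.7  48.4  78. ]
head 0.87 [381.7, 25.7] [360.8 165.3 110. ]
head 0.69 [255.1, 133.7] [405.4  49.  110. ]
plug_gauge 0.6 [343.0, 47.4] [358.7 160.3  16. ]
plug_gauge 0.24 [257.5, 175.0] [456.1  33.9  16. ]
disc_large 25 0.59 [252.4, 218.9] [524.4   8.8  58.   64.6]
disc_small 39 0.85 [255.1, 243.8] [523.3   9.8  46.3  50.3]
disc_small 39 0.63 [69.5, 156.8] [ 370.3 -144.9   42.7   49. ]
head top should be at [np.float64(256.06525269361964), np.float64(135.42457714953093)]
```

View pics/w6.png

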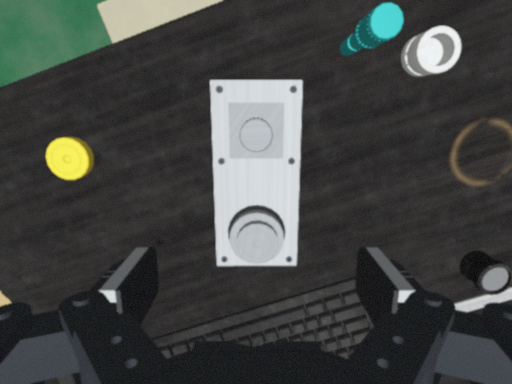

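The small disc is stacked at (256,242), within 1 mm of the pad centre. The gauge head top is at (256,134), as predicted. The turquoise look-alike stands at (385,25). I'll refit the plate and head precisely.

Run:
```python
from go import *
P=np.load('P6.npy',allow_pickle=True).item();im=cv2.imread('pics/w6.png');g=cv2.cvtColor(im,cv2.COLOR_BGR2GRAY)
l=cv2.connectedComponents((g>125).astype(np.uint8))[1];m=(l==l[190,240]).astype(np.uint8)
c=max(cv2.findContours(m,0,1)[0],key=cv2.contourArea)[:,0]
r=cv2.minAreaRect(np.array([onz('wrist',p,8,P)[:2] for p in c],np.float32));print(r)
C=np.array(r[0]);a=np.radians(161);print('bore',C+60*np.array([np.cos(a),np.sin(a)]),'pad',C-65*np.array([np.cos(a),np.sin(a)]))
# steel block top outline
h=cv2.HoughCircles(cv2.resize(g[100:170,220:295],None,fx=6,fy=6,interpolation=cv2.INTER_CUBIC),cv2.HOUGH_GRADIENT,1.5,100,param1=60,param2=15,minRadius=70,maxRadius=130)
if h is not None:
  for q in h[0][:3]:
    px=(220+q[0]/6,100+q[1]/6);print(px,q[2]/6,onz('wrist',px,130,P))
go(405.5,49.6,160,161)
```

```text
((461.3907165527344, 30.220802307128906), (100.96342468261719, 218.9525604248047), 71.02912139892578)
bore [404.65960202  49.75489157] pad [522.84942397   9.05887227]
dp [ 0.2269 -0.0013  0.4087] ang [-0.     -0.0002 -0.0002]
```

>>> step_arm(
  targets=[
    {"dp": [0.224,-0.001,0.2],"angular": [0,0,0],"fingers": 0},
    {"dp": [0.224,-0.001,0.4],"angular": [0,0,0],"fingers": 0},
    {"dp": [0.224,-0.001,0.4],"angular": [0,0,0],"fingers": 0},
    {"dp": [0.224,-0.001,0.4],"angular": [0,0,0],"fingers": 0},
    {"dp": [0.224,-0.001,0.5],"angular": [0,0,0],"fingers": 0.2},
    {"dp": [0.224,-0.001,0.6],"angular": [0,0,0],"fingers": 0.3},
    {"dp": [0.224,-0.001,0.68],"angular": [0,0,0],"fingers": 0.4},
    {"dp": [0.224,-0.001,0.72],"angular": [0,0,0],"fingers": 0.5},
  ],
  newtons=30,
)

```text
time: 27.85
tool_pos: [406.7, 49.4, 98.1]
tcp_rot: [180.0, 0.0, 161.0]
ft_force: [1.1, 0.6, -0.0]
finger_gap: 42.9
grip_force: 0.0
```

Run:
```python
from go import *
P=camera_params('wrist');im=snapshot('wrist');cv2.imwrite('pics/w7.png',im)
s=sense();print(s['tool_pos'],s['ft_force'],s['finger_gap']);go(405.1,49.6,91,161)
print('head top if bore right',proj('wrist',(405.1,49.6,130),P))
for r in pinpoint('wrist','head')[:2]: print(r['conf'],r['at'],onz('wrist',r['at'],110,P))
for r in masks_of('wrist','plug_gauge')[:2]: print(r['conf'],r['at'],cv2.boundingRect(r['pixels'].astype(np.uint8)))
```

```text
[406.01583232  49.45636159  97.13824138] [-1.13538894 -0.48359397 -1.5344545 ] 42.64953340735581
dp [ 0.0045 -0.0008  0.0307] ang [-0.0001 -0.0002 -0.0002]
head top if bore right [np.float64(254.88795866889785), np.float64(287.73475397665857)]
0.61 [488.4, 62.4] [356.8160569  156.78558202 110.        ]
0.59 [253.5, 264.4] [405.33198109  48.78971141 110.        ]
```

View pics/w7.png

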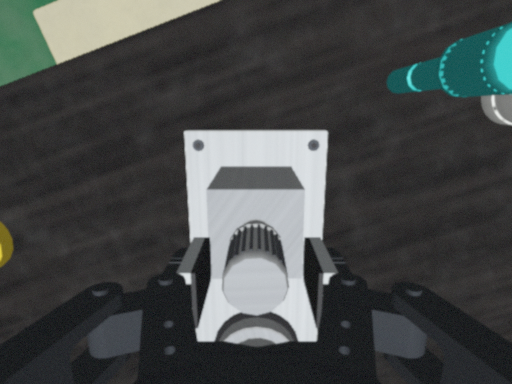

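The head is centred between the fingers at (256,285). I'll descend 6 mm and close.

>>> step_arm(
  targets=[
    {"dp": [0.0045,-0.001,0.025],"angular": [0,0,0],"fingers": 0.5},
    {"dp": [0.0045,-0.001,0.03],"angular": [0,0,0],"fingers": 0.5},
    {"dp": [0.0045,-0.001,0.03],"angular": [0,0,0],"fingers": 0.58},
    {"dp": [0.0045,-0.001,0.03],"angular": [0,0,0],"fingers": 0.62},
    {"dp": [0.0045,-0.001,0.03],"angular": [0,0,0],"fingers": 0.66},
    {"dp": [0.0045,-0.001,0.03],"angular": [0,0,0],"fingers": 0.7},
    {"dp": [0.0045,-0.001,0.03],"angular": [0,0,0],"fingers": 0.75},
    {"dp": [0.0045,-0.001,0.03],"angular": [0,0,0],"fingers": 0.8},
  ],
  newtons=30,
)

```text
time: 29.0
tool_pos: [405.3, 49.5, 92.1]
tcp_rot: [-180.0, 0.0, 161.0]
ft_force: [0.1, -0.2, 2.9]
finger_gap: 25.3
grip_force: 29.3
```

```bash
python3 -c "
from h import *
s=sense();print(s['tool_pos'],s['tcp_rot'],s['ft_force'],s['wrist_torque'],s['finger_gap'],s['grip_force'])"
```

```text
[405.31737835  49.516548    92.11561098] [-1.79996145e+02  1.90153901e-02  1.60975868e+02] [ 0.10812083 -0.24436296  2.8543646 ] [-0.22156648  0.17802516  0.02777688] 25.25159989209779 29.33489441871643
```

Well centred: the side force is near zero. I'll lift slowly, 15 mm first.

>>> step_arm(
  targets=[
    {"dp": [0,0,0],"angular": [0,0,0],"fingers": 0.9},
    {"dp": [0,0,0],"angular": [0,0,0],"fingers": 0.9},
    {"dp": [0,0,-0.015],"angular": [0,0,0],"fingers": 0.9},
    {"dp": [0,0,-0.03],"angular": [0,0,0],"fingers": 0.9},
    {"dp": [0,0,-0.045],"angular": [0,0,0],"fingers": 0.9},
    {"dp": [0,0,-0.06],"angular": [0,0,0],"fingers": 0.9},
    {"dp": [0,0,-0.075],"angular": [0,0,0],"fingers": 0.9},
    {"dp": [0,0,-0.075],"angular": [0,0,0],"fingers": 0.9},
  ],
  newtons=45,
)

```text
time: 30.0
tool_pos: [405.4, 49.6, 107.2]
tcp_rot: [180.0, 0.0, 161.0]
ft_force: [0.8, -0.4, -1.6]
finger_gap: 25.0
grip_force: 44.2
```

Only the gauge's own weight (about 1.6–2 N) shows, so there's no binding. I'll raise it another 20 mm.

>>> step_arm(
  targets=[
    {"dp": [0,0,-0.015],"angular": [0,0,0],"fingers": 0.9},
    {"dp": [0,0,-0.03],"angular": [0,0,0],"fingers": 0.9},
    {"dp": [0,0,-0.045],"angular": [0,0,0],"fingers": 0.9},
    {"dp": [0,0,-0.06],"angular": [0,0,0],"fingers": 0.9},
    {"dp": [0,0,-0.075],"angular": [0,0,0],"fingers": 0.9},
    {"dp": [0,0,-0.09],"angular": [0,0,0],"fingers": 0.9},
    {"dp": [0,0,-0.1],"angular": [0,0,0],"fingers": 0.9},
    {"dp": [0,0,-0.1],"angular": [0,0,0],"fingers": 0.9},
  ],
)

```text
time: 31.0
tool_pos: [405.3, 49.6, 127.1]
tcp_rot: [180.0, 0.0, 161.0]
ft_force: [0.6, -0.5, -1.3]
finger_gap: 24.6
grip_force: 44.2
```

Run:
```python
from h import *
P=camera_params('scene');w=camera_params('wrist');a=snapshot('scene');b=snapshot('wrist');s=sense();print(s['tool_pos'],s['ft_force'],s['wrist_torque'],s['grip_force'])
x,y=map(int,proj('scene',(430,40,60)))
A=cv2.resize(a[y-38:y+37,x-45:x+45],(720,600),interpolation=cv2.INTER_CUBIC)[:, :400]
cv2.imwrite('pics/f.png',np.hstack([A,cv2.resize(b[100:384,150:362],(400,600),interpolation=cv2.INTER_CUBIC)]))
for n,z in(('groove',85),('bore_mouth',78),('gauge_block',0)):
  for c,Q in(('scene',P),('wrist',w)):
    for r in pinpoint(c,n)[:2]: print(n,c,r['conf'],r['at'],onz(c,r['at'],z,Q).round(1))
```

```text
[405.11498259  49.62583517 126.82466407] [-0.12526238  0.06822686 -1.85379666] [ 0.00154946 -0.02461015  0.03107509] 44.22717332839966
groove scene 0.85 [255.9, 282.9] [341.7 189.3  85. ]
groove scene 0.59 [278.9, 223.8] [405.4  45.   85. ]
groove wrist 0.96 [258.0, 224.6] [405.9  50.6  85. ]
groove wrist 0.91 [396.0, 83.7] [355.2 144.9  85. ]
bore_mouth scene 0.32 [223.6, 304.2] [358.8 261.2  78. ]
bore_mouth wrist 0.71 [253.5, 219.4] [404.2  48.3  78. ]
gauge_block scene 0.83 [262.6, 231.6] [462.5  36.4   0. ]
gauge_block wrist 0.57 [252.3, 217.7] [427.4  38.5   0. ]
```

View pics/f.png

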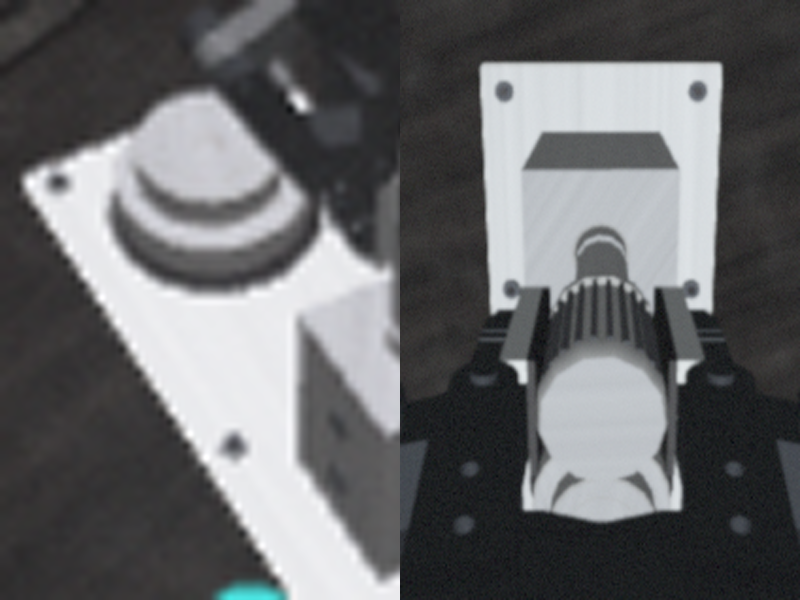

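Run:
```python
from h import *
P=camera_params('wrist');b=snapshot('wrist')
u=np.array([np.cos(np.radians(161)),np.sin(np.radians(161))]);c=np.array([405.2,49.6])
for z,r in((78,8.5),(78,8),(82,8),(84.7,8),(84.7,6),(88.7,6),(88.7,8),(92,8),(112.7-0,8)):
  q=c+u*r;x=proj('wrist',(q[0],q[1],z),P);print(z,r,np.round(x,1),'crop y',round((x[1]-100)*600/284))
x=256
print([int(v) for v in cv2.cvtColor(b,cv2.COLOR_BGR2GRAY)[200:245,x-1:x+2].mean(1)])
cv2.imwrite('pics/g.png',cv2.resize(b[195:250,225:290],(780,600)[:2],interpolation=cv2.INTER_CUBIC))
```

```text
78 8.5 [256.1 207.3] crop y 227
78 8 [256.1 208.1] crop y 228
82 8 [256.1 210.1] crop y 233
84.7 8 [256.1 211.4] crop y 235
84.7 6 [256.1 214.7] crop y 242
88.7 6 [256.1 216.9] crop y 247
88.7 8 [256.1 213.5] crop y 240
92 8 [256.1 215.4] crop y 244
112.7 8 [256.  228.2] crop y 271
[192, 192, 192, 193, 192, 188, 173, 131, 100, 93, 109, 150, 178, 167, 125, 98, 92, 92, 93, 93, 92, 93, 92, 93, 92, 92, 93, 93, 90, 91, 118, 165, 184, 182, 154, 114, 94, 90, 92, 90, 92, 90, 91, 93, 91]
```

View pics/g.png

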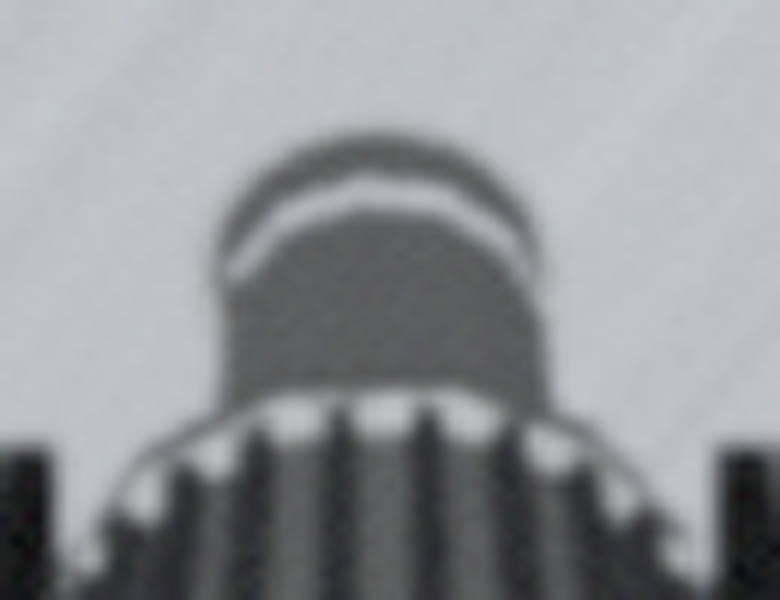

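The view confirms the mouth at row 207 and the groove's lower shoulder at row 211, matching the predicted +6.7 mm. The whole groove shows, the block hasn't shifted, and the discs are stacked.

```bash
python3 -c "
from bench import *
print(hand_in())"
```

```text
the job is handed in; nothing more can be done
None
```

The job is handed in: both discs are centred on the pad (large one first), and the gauge is held upright in its bore with the groove's lower edge about 7 mm above the mouth and the block not visibly moved.

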